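# Plug the yellow quick coupler on the test manifold

## Task

Pull the yellow coupler's sleeve all the way back (straight down towards the manifold) until it stays there by itself. Then take the yellow plug out of the wooden rack and push it nose down, fully home, into that coupler, so that the sleeve springs forward (up) by itself and locks the plug in. Let go, and leave the blue plug in the rack.

Things in the scene. Friction and masses are not known exactly. Their poses are not given: they have to be found in the camera images.
- sleeve (a joint): Yellow ring round the upright socket, 53 mm across, 30 mm tall. 0 = forward (up, top edge 2 mm above coupler_mouth); 0.015 m = fully back, straight down. Takes 5 to 8 N by hand; past 11 mm it snaps on down and stays back by itself. It springs up by itself when a plug presses the sprung pin in the socket (12 N) to within 4 mm of the floor. While forward, jaws inside stop any plug.
- coupler_mouth (a point): Centre of the yellow coupler's mouth at its fixed rim, 103 mm above the bench, z up along the socket's axis. Funnel 38 mm wide, narrowing within 7 mm to a 23 mm bore; bore floor 43 mm below the rim, with a 10 mm pin on it. Stands on a fixed aluminium block 100 x 240 x 30 mm (long side = this y). A capped blue port, 107 mm tall, 53 mm across, stands 110 mm away towards -y: leave it.
- yellow_plug_mid (a point): Centre of the yellow plug's round grip (32 mm diameter, 56 mm long, z up its axis). Loose, 0.2 to 0.42 kg. Below the grip a steel shank, 21 mm thick with a narrower neck, ends in a flat nose 76 mm below this point. It stands nose down in one of two holes, 80 mm apart, of a fixed wooden rack 52 mm tall, grip on its top. Fully home in the coupler this point is 33 to 37 mm above coupler_mouth.
- blue_plug_mid (a point): The same point of the blue plug, equal in shape, which stands in the rack's other hole and stays there. The rack (80 x 160 mm) has its long side along the line between the two plugs.
Mind the look-alikes: they are no part of the job. Leave any purple look-alike of the part that bears yellow_plug_mid alone.

How it is judged:
By the outcome, as a careful person would: the job done as asked, in the order asked, and still so for the second after the job is handed in, with the robot touching nothing.
It also fails if it takes over 56 s, if anything falls off the work surface, if the arm or the gripper's body presses on something with over 40 N, if the wrist force passes 120 N, or if a joint passes its speed limit or range.

## Robot

A 6-joint arm with a two-finger parallel gripper is mounted at the origin on the work surface. World frame = base frame: x ahead of the robot, y to its left, z up, the work surface at z = 0. Lengths are in m, angles in degrees, forces in N, time in s.
With the tool pointing down it reaches from about 0.4 to 0.825 m from the base axis. Payload 7 kg.
Tool frame: the origin (TCP) lies at the very end of the fingers, on their centre line; the grasp point (between the pads) lies 19 mm behind it; z points along the fingers, y is the line along which they close (so a half turn about z gives the same grasp; the last joint's range is limited). The gripper opens to 88 mm and grips with 3 to 60 N. Pads are 19 mm wide; open, the fingers measure 130 mm over their backs; the gripper's body (78 mm by 193 mm) begins 47 mm behind the grasp point.
Start: joints at [90.762, 20.546, 0.682, 0, -70.136, -16.507], TCP at [0.183, 0.65, 0.227] pointing down, gripper open.
Joint ranges: [-176.03, 176.03], [-82.01, 121.73], [-58.28, 71.71], [-173.87, 95.51], [-174.79, -0.11], [-173.66, 173.66]. Speed limits (degrees/s): [136.94, 136.94, 172.46, 180, 180, 180].

## Interface

Orientations are given as [roll, pitch, yaw] about the fixed x, y, z axes, in that order (R = Rz(yaw) Ry(pitch) Rx(roll)).
In Python, from plant import ctrl gives the robot as it stands.
- The arm moves only by the tool carry_out, never from a script. Its argument "deltas" is a list that holds one entry, the list of rows, each a list of 5 numbers: the shift along the tool's x, y, z scaled (see below), then the turn about the tool's z scaled (see below), then the opening, from -1 (shut) to 1 (fully open). A call has 1 to 5 rows; each row is the pose to reach, as a shift and turn from the pose commanded when the call began, along the tool's axes at that moment, turning the shorter way round; what a row does not reach only later rows make up. The controller multiplies each number of a shift by 20 cm and each number of a turn by 2 pi rad. A row lasts 1/10 s, in which the tool goes at most 50 mm and 8.59 degrees, less where a joint would pass 70% of its speed; a pose out of reach is approached as far as the arm can. A call with a number of a shift or a turn outside -1 to 1 is refused whole. A call with a gripper value outside its range is refused whole. The fingers move at their own pace and stop on an object; the grip force is fixed at half the most. Time passes only in rows, so rows that repeat a pose let the fingers close. It gives the time, the measured TCP pose, the force, the opening and the grip force at its end, in the units of the state.
- ctrl.get_obs(): the state, without advancing time (a new reading comes with each control period).
- ctrl.snapshot(name): name is "side" or "top"; returns a dict with "color" (384x512x3 uint8, red, green, blue), "camera_matrix" (3x3 intrinsics, pixels), "R" (3x3) and "t" (3): a world point X has camera coordinates R X + t. Camera axes: x right, y down, z forward; pixel columns grow to the right and rows downward; lengths in m; the calibration is good to about 2 mm. A picture is of the moment at which its call begins. There is no depth.
- ctrl.close_job(): hands the job in; it is judged then, once.
Trained networks look in a picture, given as the dict that the camera call returned (one of the last four; its "shot" number tells which), for a name from the list of things; names that differ only in an ending like _2 or _b are one class to them, and where a whole thing is asked for, a point or a joint stands for the part that bears it (a point fixed in the world has none). Each returns a list of dicts, best first, with "p" (0 to 1); they miss things now and then, are a little off and sometimes report something else, mostly with a low value. They report only what shows in the picture. A call takes as long as a camera call. They do not tell look-alikes from the thing itself.
- ctrl.search_frame(picture, name): "centre" ([column, row] in pixels, amid what is visible of it).
- ctrl.silhouettes(picture, name): "mask" (384x512 bool, what is visible of it) and "centre" ([column, row] in pixels, amid what is visible of it).
- ctrl.spot_point(picture, name): "centre" ([column, row] in pixels: a listed point, or the origin of a listed thing).
The state is a dict: "clock": time; "joint_pos": joint angles; "qvel": joint speeds; "tau": joint torques, N m; "tool_pos": TCP position; "orientation": TCP orientation; "force": force on the tool from outside, world axes, zero at the start; "moment": the same for the moment, N m; "opening": finger opening in m; "gripper_force": force on a finger pad.
Only numpy, scipy, OpenCV 4.12 (cv2) and the standard library are available. Lean on these libraries where they do the work, as an engineer would, in place of code of your own. Each camera call takes 0.05 s, during which the arm holds its last target. There are 200 camera calls.

## Working session

There is one attempt and no reset: what is moved stays moved. The work goes in short steps, Python scripts to look and compute and a tool call to move; the robot and the scene stay as the last step left them, time stands still between calls to the robot, and variables do not carry over. Pictures are saved under pics/ and viewed, at most 10 in all, crops included, and the job is handed in when it is done.

Besides the shell and the picture viewer there is one more tool, called after "Request:" in YAML: its name, and indented under it one key for each argument. carry_out: Moves the arm, as the interface text tells. Its arguments: {"type":"object","properties":{"deltas":{"type":"array"}},"required":["deltas"]}

```bash
mkdir -p pics
cat > h.py <<'E'
import numpy as np,cv2
from plant import ctrl
from scipy.spatial.transform import Rotation as Ro
def tri(obs):
    A=[];b=[]
    for s,uv in obs:
        K,R,t=map(np.array,(s["camera_matrix"],s["R"],s["t"]));d=R.T@np.linalg.inv(K)@np.array([uv[0],uv[1],1.]);d/=np.linalg.norm(d)
        P=np.eye(3)-np.outer(d,d);A.append(P);b.append(P@(-R.T@t))
    X=np.linalg.solve(sum(A),sum(b));return X
def atz(s,uv,z):
    K,R,t=map(np.array,(s["camera_matrix"],s["R"],s["t"]));d=R.T@np.linalg.inv(K)@np.array([uv[0],uv[1],1.]);o=-R.T@t
    return o+d*(z-o[2])/d[2]
def proj(s,X):
    p=np.array(s["camera_matrix"])@(np.array(s["R"])@X+np.array(s["t"]));return p[:2]/p[2]
def save(s,n): cv2.imwrite(n,cv2.cvtColor(s["color"],cv2.COLOR_RGB2BGR))
def rel(target,yaw=None):
    o=ctrl.get_obs();R=Ro.from_euler('xyz',o["orientation"],degrees=True)
    print('rel units',np.round(R.inv().apply(np.array(target)-o["tool_pos"])/.2,4))
E
python3 - <<'E'
from h import *
S={n:ctrl.snapshot(n) for n in("side","top")}
for n in S:
    for k in("sleeve","coupler_mouth","yellow_plug_mid","blue_plug_mid"):
        for d in ctrl.spot_point(S[n],k): print(n,k,np.round(d["centre"],1),round(d["p"],2),np.round(atz(S[n],d["centre"],{"sleeve":.09,"coupler_mouth":.103}.get(k,.08)),3))
cv2.imwrite("pics/a.png",cv2.cvtColor(cv2.resize(np.vstack([S["side"]["color"],S["top"]["color"]]),(400,600)),cv2.COLOR_RGB2BGR))
save(S["side"],"pics/s.png");save(S["top"],"pics/t.png")
o=ctrl.get_obs();print(o)
for n in S: print(n,-np.array(S[n]["R"]).T@S[n]["t"])
E
```

```text
Traceback (most recent call last):
ValueError: it knows: blue_plug_mid, coupler_mouth, yellow_plug_mid
```

Run:
```python
from h import *
S={n:ctrl.snapshot(n) for n in("side","top")}
for n in S:
    save(S[n],f"pics/{n}.png")
    for k in("coupler_mouth","yellow_plug_mid","blue_plug_mid"):
        for d in ctrl.spot_point(S[n],k): print(n,k,np.round(d["centre"],1),round(d["p"],2),np.round(atz(S[n],d["centre"],{"coupler_mouth":.103}.get(k,.08)),3))
    for d in ctrl.search_frame(S[n],"sleeve"): print(n,"sleeve",np.round(d["centre"],1),round(d["p"],2))
print(ctrl.get_obs())
for n in S: print(n,-np.array(S[n]["R"]).T@S[n]["t"])
```

```text
side coupler_mouth [235.2 100.3] 0.7 [ 0.576 -0.154  0.103]
side yellow_plug_mid [203.9 229.3] 0.94 [0.595 0.165 0.08 ]
side yellow_plug_mid [280.2 199.5] 0.74 [0.47  0.089 0.08 ]
side blue_plug_mid [216.  269.4] 0.77 [0.565 0.241 0.08 ]
side sleeve [231.9 107.5] 0.67
top coupler_mouth [397.5 154.9] 0.7 [ 0.577 -0.153  0.103]
top coupler_mouth [158.9 164.4] 0.63 [0.561 0.242 0.103]
top yellow_plug_mid [205.  149.9] 0.77 [0.588 0.168 0.08 ]
top yellow_plug_mid [250.3 218.9] 0.77 [0.471 0.091 0.08 ]
top blue_plug_mid [161.8 169.6] 0.88 [0.554 0.241 0.08 ]
top sleeve [388.6 160.5] 0.82
{'clock': 0.6, 'joint_pos': array([ 9.07598364e+01,  2.05449265e+01,  6.81930175e-01, -1.76212013e-03,
       -7.01380822e+01, -1.65079744e+01]), 'qvel': array([ 0.14724133,  0.01838199,  0.05286383, -0.01934064,  0.08177174,
       -0.05542813]), 'tau': array([ 6.55284693e-04, -5.81989396e+01,  2.93181342e+01,  6.99974030e+00,
        1.23915367e-02, -1.92668358e-05]), 'tool_pos': array([0.18319035, 0.64962328, 0.22657167]), 'orientation': array([ 1.79998495e+02,  1.28250899e-03, -1.57487367e+01]), 'force': array([-1.69201631e-01, -9.91303461e-01, -7.15390618e-04]), 'moment': array([-0.01024319, -0.0646522 , -0.01249685]), 'gripper_force': 0.0, 'opening': 0.08793625303649899}
side [0.47354039 0.6244555  0.72316422]
top [0.47904632 0.103042   0.92277906]
```

View pics/side.png

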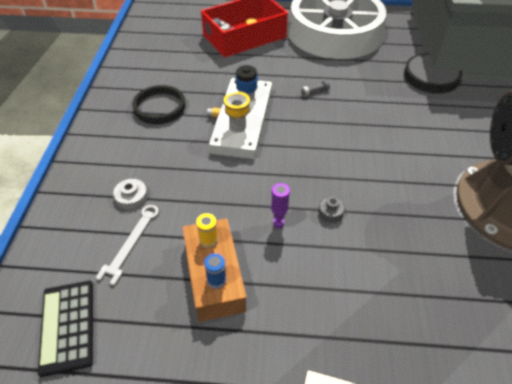

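View pics/top.png

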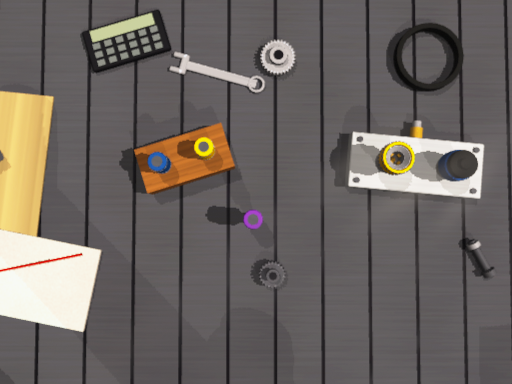

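The side view shows the yellow plug at (205,229), blue plug at (215,268), a purple look-alike at (280,200), and the yellow coupler at (236,103). In the top view they are at (204,148), (158,162), (253,219) and (398,157). Yellow-plug candidates are the one in the rack (204,148) and the purple one (253,219). I choose the yellow one in the rack. Next I refine the positions by colour and check a crop.

```bash
cat >> h.py <<'E'
def blobs(s,lo,hi,amin=25):
    m=cv2.inRange(cv2.cvtColor(s["color"],cv2.COLOR_RGB2HSV),lo,hi)
    n,l,st,c=cv2.connectedComponentsWithStats(m)
    return [(c[i],st[i],l==i) for i in range(1,n) if st[i,4]>amin]
def fit(s,mask,zs,r,x0,inner=False):
    """centre of vertical cylinder (zs=bottom,top; radius r) whose silhouette hull matches mask hull"""
    from scipy.optimize import minimize
    th=np.linspace(0,2*np.pi,40)
    ys,xs=np.nonzero(mask);H=cv2.convexHull(np.c_[xs,ys].astype(np.float32))
    def hull(p):
        P=np.array([proj(s,[p[0]+r*np.cos(a),p[1]+r*np.sin(a),z]) for z in zs for a in th],np.float32)
        return cv2.convexHull(P)
    def img(h): 
        I=np.zeros((384*4,512*4),np.uint8);cv2.fillConvexPoly(I,np.int32(h[:,0]*4+1.5),1);return I
    B=img(H+0.0);
    f=lambda p:np.sum(img(hull(p))!=B)
    q=minimize(f,x0,method="Nelder-Mead",options=dict(initial_simplex=np.array([x0,[x0[0]+.006,x0[1]],[x0[0],x0[1]+.006]]),xatol=2e-4,fatol=1,maxiter=60))
    return q.x,q.fun/B.sum()
E
python3 - <<'E'
from h import *
S={n:ctrl.snapshot(n) for n in("side","top")}
im=[]
Y=((22,120,90),(34,255,255))
for n in S:
    s=S[n]
    for c,st,m in blobs(s,*Y): 
        print(n,"yel",np.round(c,1),st)
        for nm,zs,r,x0 in(("sleeve",(.075,.105),.0265,[.577,-.153]),("plug",(.052,.108),.016,[.59,.167])):
            if np.linalg.norm(proj(s,[*x0,zs[1]-.015])-c)<12: print("  fit",nm,fit(s,m,zs,r,x0))
    for c,st,m in blobs(s,(105,120,50),(125,255,255)): print(n,"blue",np.round(c,1),st,np.round(atz(s,c,.1),3))
    for c,st,m in blobs(s,(8,200,170),(20,255,255)): print(n,"orange",np.round(c,1),st)
    for x0 in([.577,-.153,.1],[.59,.167,.09]):
        u,v=np.int32(proj(s,x0));im.append(cv2.resize(s["color"][max(v-30,0):max(v-30,0)+60,u-40:u+40],(400,300),interpolation=cv2.INTER_CUBIC))
    
cv2.imwrite("pics/crop.png",cv2.cvtColor(np.vstack([np.hstack(im[:2]),np.hstack(im[2:])]),cv2.COLOR_RGB2BGR))
print(tri([(S["side"],(213,111)),(S["top"],(417,130))]))
E
```

```text
side yel [237.5 101.4] [224  92  26  18 178]
  fit sleeve (array([ 0.57444833, -0.16438724]), np.float64(0.6333733082062704))
side yel [235.7 112.4] [230 110  14   6  34]
  fit sleeve (array([ 0.5761046 , -0.16580995]), np.float64(10.32461355529132))
side yel [206.  221.4] [196 213  21  17 209]
  fit plug (array([0.59040674, 0.16297817]), np.float64(1.3782870928829916))
side yel [209.6 239. ] [202 235  13   8  39]
side blue [ 59.  135.3] [   0    0  133  264 2739] [ 0.907 -0.022  0.1  ]
side blue [397.9   2. ] [382   0  30   6 144] [ 0.185 -0.609  0.1  ]
side blue [246.7  84.8] [237  76  20  17 203] [ 0.557 -0.212  0.1  ]
side blue [214.  263.6] [205 254  19  18 156] [0.566 0.242 0.1  ]
side blue [215.9 278.3] [208 272  16  13 159] [0.56  0.268 0.1  ]
top yel [  1.  101.9] [ 0 92  5 23 62]
top yel [ 7.8 99.2] [ 6 93  5 13 33]
top yel [ 13.  162.1] [   0   93   30  139 2695]
top yel [ 29.3 103.3] [28 95  3 17 26]
top yel [ 46.3 109.6] [43 97 10 30 89]
top yel [418.6 131.6] [416 127   6  10  43]
top yel [203.6 146.5] [194 137  20  20 225]
  fit plug (array([0.59121288, 0.168351  ]), np.float64(0.30450722449859824))
top yel [398.4 157.2] [383 141  32  33 288]
  fit sleeve (array([ 0.57341113, -0.15409277]), np.float64(0.23793955824894347))
top blue [159.1 162.4] [148 152  23  21 232] [0.564 0.242 0.1  ]
top orange [189.5 136.5] [151 125  73  26 322]
top orange [222.  148.8] [214 143  16  12  74]
top orange [176.6 157. ] [169 148  21  17  91]
top orange [226.1 162.2] [220 155  14  15  79]
top orange [194.1 160.9] [190 159   9   6  29]
top orange [199.5 169.6] [187 161  23  15 108]
top orange [181.6 173.6] [173 162  21  22 137]
top orange [151.8 179. ] [144 173  18  15 106]
top orange [157.9 188.7] [149 185  21   8  27]
[ 0.63468457 -0.21498479  0.01941142]
```

View pics/crop.png

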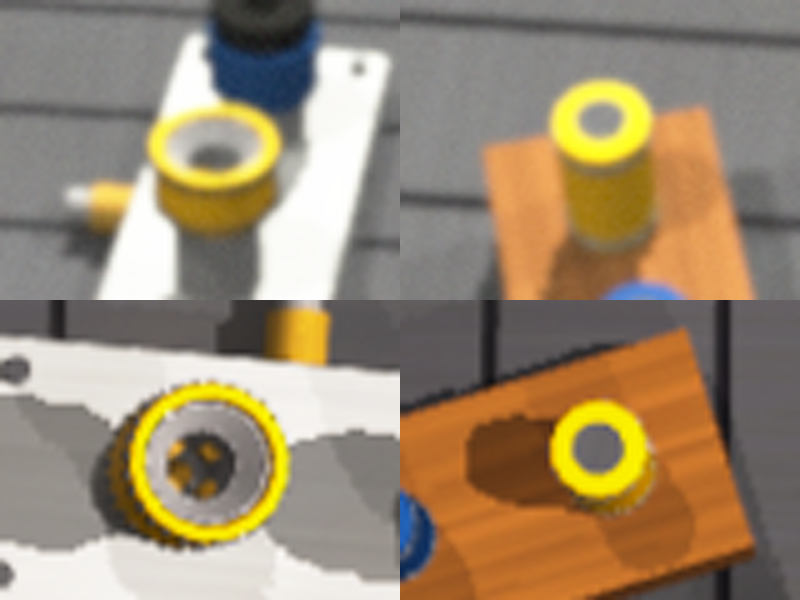

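The crops confirm both: the yellow sleeve has an open funnel (the orange fitting beside it is low, z≈0.02), and the yellow plug stands in the rack. Next I localize using the bright flat top rings.

Run:
```python
from h import *
S={n:ctrl.snapshot(n) for n in("side","top")}
for n in S:
    s=S[n]
    for nm,z,r,x0 in(("sleeve",.105,.0265,[.575,-.154]),("plug",.108,.016,[.591,.167])):
        for c,st,m in blobs(s,(22,150,200),(36,255,255)):
            if np.linalg.norm(proj(s,[*x0,z])-c)<14: print(n,nm,c,st,fit(s,m,(z,z),r,x0), atz(s,st[:2]+(st[2:4]-1)/2,z))
# crop-based
    for nm,z,x0,uv in {"side":(("sl",.105,[.577,-.153,.1],(215,145)),("pl",.108,[.59,.167,.09],(201,122))),"top":(("sl",.105,[.577,-.153,.1],(210,163)),("pl",.108,[.59,.167,.09],(200,149)))}[n]:
        u,v=np.int32(proj(s,x0)); p=(uv[0]/5-.5+u-40,uv[1]/5-.5+v-30); print(n,nm,p,atz(s,p,z))
# manifold edge angle (white) & rack from top
s=S["top"];m=[b for b in blobs(s,(0,0,215),(180,30,255),800) if b[0][0]>330]
for c,st,k in m:
    h=cv2.minAreaRect(np.argwhere(k)[:,::-1].astype(np.float32));q=cv2.boxPoints(h);print(h,np.round([atz(s,p,.03) for p in q],3))
print(np.round(ctrl.get_obs()["tool_pos"],4))
```

```text
side sleeve [237.96226415 101.10377358] [224  92  26  17 106] (array([ 0.57264822, -0.15308713]), np.float64(0.07700101317122594)) [ 0.57278885 -0.15227849  0.105     ]
side plug [205.93491124 221.95857988] [197 214  19  16 169] (array([0.58943872, 0.16864684]), np.float64(0.07094133697135062)) [0.58898619 0.16890269 0.108     ]
side sl (np.float64(236.5), np.float64(99.5)) [ 0.57296241 -0.1539234   0.105     ]
side pl (np.float64(205.7), np.float64(220.9)) [0.5896567  0.16772497 0.108     ]
top sleeve [398.4501992  157.05577689] [383 142  32  31 251] (array([ 0.57407683, -0.15317031]), np.float64(0.07142267360251012)) [ 0.57333806 -0.15362261  0.105     ]
top plug [203.58415842 146.19306931] [194 137  20  19 202] (array([0.58995581, 0.1680076 ]), np.float64(0.0768541339905893)) [0.59068174 0.16790492 0.108     ]
top sl (np.float64(398.5), np.float64(157.1)) [ 0.57317232 -0.15362033  0.105     ]
top pl (np.float64(203.5), np.float64(146.3)) [0.59018607 0.16790245 0.108     ]
((416.0779113769531, 164.67630004882812), (131.85731506347656, 53.50439453125), 5.403791904449463) [[ 0.531 -0.086  0.03 ]
 [ 0.627 -0.095  0.03 ]
 [ 0.605 -0.332  0.03 ]
 [ 0.509 -0.321  0.03 ]]
[0.1832 0.6496 0.2266]
```

Request:
carry_out:
  deltas:
    - [[0.74,0.83,0,0,1],[0.74,0.83,0,0,1],[0.74,0.83,0,0,1],[0.74,0.83,0,0,1],[0.74,0.83,0,0,1]]

```text
clock: 1.3
tool_pos: [0.2815, 0.4464, 0.2271]
orientation: [-180.0, 0.0, -15.8]
force: [-0.0, 1.5, 0.8]
opening: 0.0877
gripper_force: 0.0
```

Request:
carry_out:
  deltas:
    - [[0.74,0.83,0,0,1],[0.74,0.83,0,0,1],[0.74,0.83,0,0,1],[0.74,0.83,0,0,1],[0.74,0.83,0,0,1]]

```text
clock: 1.8
tool_pos: [0.3787, 0.2471, 0.227]
orientation: [-180.0, -0.0, -15.8]
force: [-0.1, 0.4, -0.4]
opening: 0.0874
gripper_force: 0.0
```

Request:
carry_out:
  deltas:
    - [[0.74,0.83,0,0.11,1],[0.74,0.83,0,0.11,1],[0.74,0.83,0,0.11,1],[0.74,0.83,0,0.11,1],[0.74,0.83,0,0.11,1]]

```text
clock: 2.3
tool_pos: [0.4766, 0.0471, 0.2268]
orientation: [-180.0, -0.0, -55.8]
force: [0.2, 1.4, 0.3]
opening: 0.0876
gripper_force: 0.0
```

```bash
cat >> h.py <<'E'
def go(target,yaw):
    o=ctrl.get_obs();R=Ro.from_euler('xyz',o["orientation"],degrees=True)
    print('t',o["clock"],np.round(o["tool_pos"],4),np.round(o["orientation"],2),'q',np.round(o["joint_pos"],1),'F',np.round(o["force"],1),'op',round(o["opening"],4),o["gripper_force"])
    print('units',np.round(R.inv().apply(np.array(target)-o["tool_pos"])/.2,4),'turn',round(-((yaw-o["orientation"][2]+180)%360-180)/360,4))
E
python3 -c "
from h import *
go([.5733,-.1535,.15],-95.3)"
```

```text
t 2.3 [0.4766 0.0471 0.2268] [-1.7998e+02 -2.0000e-02 -5.5790e+01] q [ 29.3   1.7 -23.2   0.  -65.1   4.9] F [0.2 1.4 0.3] op 0.0876 0.0
units [1.1012 0.1639 0.3843] turn 0.1097
```

Request:
carry_out:
  deltas:
    - [[0.95,0.15,0.1,0.11,1],[0.95,0.15,0.1,0.11,1],[0.95,0.15,0.1,0.11,1],[0.95,0.15,0.1,0.11,1],[0.95,0.15,0.1,0.11,1]]

```text
clock: 2.8
tool_pos: [0.5601, -0.1275, 0.205]
orientation: [179.9, -0.1, -95.5]
force: [-1.7, 0.8, -1.3]
opening: 0.0874
gripper_force: 0.0
```

```bash
python3 -c "
from h import *
go([.5733,-.1535,.14],-95.3)"
```

```text
t 2.8 [ 0.5601 -0.1275  0.205 ] [ 1.799e+02 -6.000e-02 -9.552e+01] q [  6.7  12.1 -14.1   0.  -64.  -12.2] F [-1.7  0.8 -1.3] op 0.0874 0.0
units [ 0.1227 -0.079   0.3251] turn -0.0006
```

Request:
carry_out:
  deltas:
    - [[0.123,-0.079,0.325,0,1],[0.123,-0.079,0.325,0,1],[0.123,-0.079,0.325,0,1],[0.123,-0.079,0.325,0,1]]

```text
clock: 3.2
tool_pos: [0.5727, -0.1494, 0.1419]
orientation: [180.0, -0.0, -94.9]
force: [-0.1, -0.9, -0.4]
opening: 0.0872
gripper_force: 0.0
```

Run:
```python
from h import *
go([.5733,-.1535,.071],-95.3)
s=ctrl.snapshot("side")
u,v=np.int32(proj(s,[.573,-.153,.12]));cv2.imwrite("pics/c2.png",cv2.cvtColor(cv2.resize(s["color"][max(v-70,0):v+50,u-80:u+80],(640,480),interpolation=3),4))
```

```text
t 3.2 [ 0.5727 -0.1494  0.1419] [ 1.7998e+02 -3.0000e-02 -9.4950e+01] q [  4.3  16.7 -16.7   0.  -56.6  -9.3] F [-0.1 -0.9 -0.4] op 0.0872 0.0
units [ 0.02   -0.0046  0.3546] turn 0.001
```

View pics/c2.png

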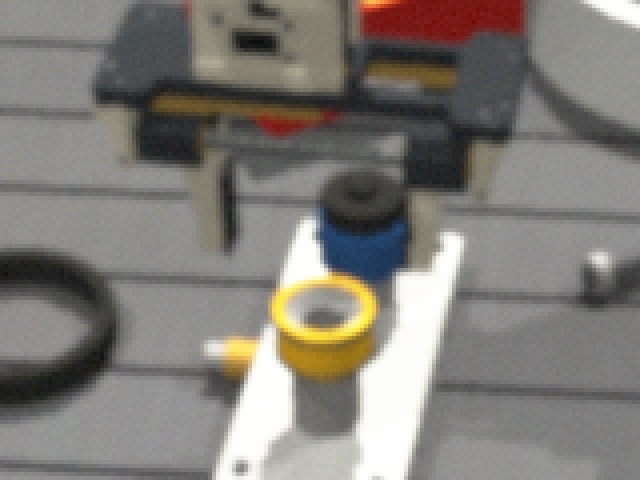

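The fingers (crop 215,245 and 425,265) straddle the sleeve at crop (325,305), so I descend and grip.

Request:
carry_out:
  deltas:
    - [[0.02,-0.004,0.15,0,1],[0.02,-0.004,0.25,0,1],[0.02,-0.004,0.35,0,1],[0.02,-0.004,0.35,0,1],[0.02,-0.004,0.35,0,1]]

```text
clock: 3.75
tool_pos: [0.5738, -0.153, 0.0733]
orientation: [-179.9, -0.0, -94.9]
force: [-0.1, -0.3, 0.8]
opening: 0.0877
gripper_force: 0.0
```

Request:
carry_out:
  deltas:
    - [[0,0,0,0,-0.2],[0,0,0,0,-0.2],[0,0,0,0,-0.2],[0,0,0,0,-0.2],[0,0,0,0,-0.2]]

```text
clock: 4.25
tool_pos: [0.5729, -0.1535, 0.0718]
orientation: [-180.0, 0.0, -94.9]
force: [0.2, -0.1, 0.0]
opening: 0.0533
gripper_force: 0.0
```

```bash
python3 -c "
from h import *
go([.5733,-.1535,.056],-95.3)"
```

```text
t 4.25 [ 0.5729 -0.1535  0.0718] [-179.98    0.    -94.95] q [  3.9  21.1 -20.9   0.  -48.   -8.8] F [ 0.2 -0.1  0. ] op 0.0533 0.0
units [ 0.    -0.002  0.079] turn 0.001
```

Next I finish the grip and pull down gradually.

Request:
carry_out:
  deltas:
    - [[0,0,0,0,-1],[0,0,0,0,-1],[0,0,0,0,-1]]

```text
clock: 4.55
tool_pos: [0.5729, -0.1535, 0.0717]
orientation: [-180.0, -0.0, -94.9]
force: [-0.6, 0.3, 2.2]
opening: 0.0515
gripper_force: 30.0
```

Request:
carry_out:
  deltas:
    - [[0,0,0.015,0,-1],[0,0,0.03,0,-1],[0,0,0.04,0,-1],[0,0,0.045,0,-1],[0,0,0.045,0,-1]]

```text
clock: 5.05
tool_pos: [0.5729, -0.1535, 0.0623]
orientation: [180.0, -0.0, -94.9]
force: [1.1, -0.3, 0.6]
opening: 0.0513
gripper_force: 30.0
```

Request:
carry_out:
  deltas:
    - [[0,0,0.01,0,-1],[0,0,0.02,0,-1],[0,0,0.03,0,-1],[0,0,0.035,0,-1],[0,0,0.035,0,-1]]

```text
clock: 5.55
tool_pos: [0.5729, -0.1535, 0.0565]
orientation: [-180.0, -0.0, -94.9]
force: [-2.6, 1.5, 9.5]
opening: 0.0518
gripper_force: 30.0
```

Run:
```python
from h import *
go([.5733,-.1535,.15],-95.3)
s=ctrl.snapshot("side")
u,v=np.int32(proj(s,[.573,-.153,.1]));cv2.imwrite("pics/c3.png",cv2.cvtColor(cv2.resize(s["color"][max(v-45,0):v+45,u-60:u+60],(640,480),interpolation=3),4))
```

```text
t 5.55 [ 0.5729 -0.1535  0.0565] [-1.7998e+02 -2.0000e-02 -9.4920e+01] q [  3.9  22.2 -21.7   0.  -46.1  -8.8] F [-2.6  1.5  9.5] op 0.0518 30.001429682997696
units [ 0.     -0.002  -0.4674] turn 0.0011
```

View pics/c3.png

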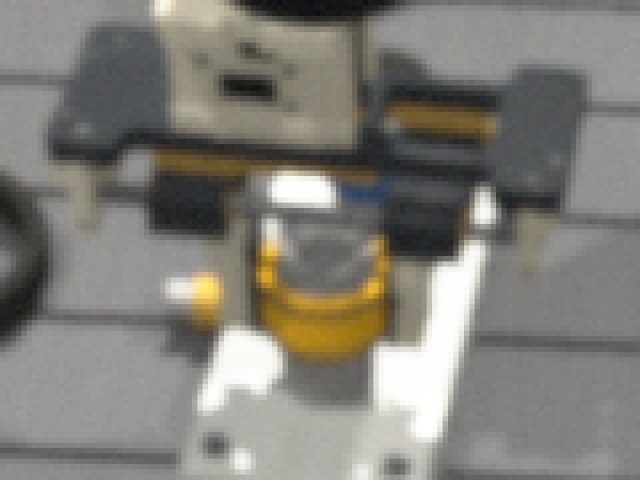

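The sleeve has come down, with the grey fixed body now visible above it at crop (320,255). I nudge 2 mm further, open, and rise.

Request:
carry_out:
  deltas:
    - [[0,0,0.005,0,-1],[0,0,0.01,0,-1],[0,0,0.01,0,1],[0,0,0.01,0,1],[0,0,0.01,0,1]]

```text
clock: 6.1
tool_pos: [0.5725, -0.1534, 0.0532]
orientation: [180.0, 0.0, -94.9]
force: [0.2, -0.8, 0.4]
opening: 0.0698
gripper_force: 0.0
```

Request:
carry_out:
  deltas:
    - [[0,0,0,0,1],[0,0,0,0,1],[0,0,-0.15,0,1],[0,0,-0.4,0,1],[0,0,-0.6,0,1]]

```text
clock: 6.6
tool_pos: [0.5729, -0.1536, 0.1754]
orientation: [180.0, -0.0, -94.9]
force: [0.9, 0.5, -0.2]
opening: 0.0874
gripper_force: 0.0
```

Run:
```python
from h import *
go([.5898,.168,.18],0)
s=ctrl.snapshot("side")
for c,st,m in blobs(s,(22,150,200),(36,255,255)):
    if abs(c[0]-237)<15 and c[1]<130: print(st); [print(z,fit(s,m,(z,z),.0265,[.573,-.1535])) for z in(.09,.105)]
u,v=np.int32(proj(s,[.573,-.153,.1]));cv2.imwrite("pics/c4.png",cv2.cvtColor(cv2.resize(s["color"][max(v-30,0):v+30,u-40:u+40],(400,300),interpolation=3),4))
# rack angle: blue vs yellow plug tops
b=[c for c,st,m in blobs(s,(105,120,50),(125,255,255)) if abs(c[0]-214)<6 and abs(c[1]-263)<8]
print(b,[atz(s,c,.108) for c in b])
```

```text
t 6.6 [ 0.5729 -0.1536  0.1754] [ 1.800e+02 -3.000e-02 -9.492e+01] q [  3.9  15.1 -14.1   0.  -60.8  -8.8] F [ 0.9  0.5 -0.2] op 0.0874 0.0
units [-1.6094  0.0539 -0.0236] turn -0.2637
[242 103   8  10  32]
0.09 (array([ 0.55800531, -0.15995428]), np.float64(8.445269016697589))
0.105 (array([ 0.55980153, -0.14223279]), np.float64(8.83673469387755))
[array([214.37226277, 263.55474453])] [array([0.56446404, 0.24730823, 0.108     ])]
```

View pics/c4.png

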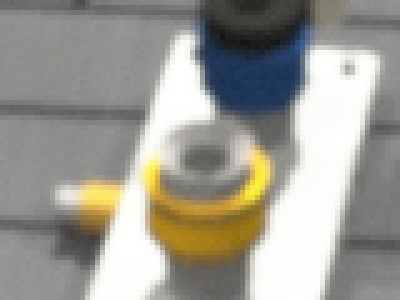

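The crop shows the sleeve staying back, with the grey rim standing proud at (210,155). Now I go to the yellow plug.

Request:
carry_out:
  deltas:
    - [[-0.8,0.027,-0.02,0,1],[-0.8,0.027,-0.02,0,1],[-0.8,0.027,-0.02,0,1],[-0.8,0.027,-0.02,0,1],[-0.8,0.027,-0.02,0,1]]

```text
clock: 7.15
tool_pos: [0.5813, 0.0084, 0.1774]
orientation: [180.0, 0.0, -94.8]
force: [0.8, -0.7, 0.3]
opening: 0.0876
gripper_force: 0.0
```

Request:
carry_out:
  deltas:
    - [[-0.81,0.027,0,-0.064,1],[-0.81,0.027,0,-0.064,1],[-0.81,0.027,0,-0.064,1],[-0.81,0.027,0,-0.064,1],[-0.81,0.027,0,-0.064,1]]

```text
clock: 7.65
tool_pos: [0.5898, 0.1692, 0.1769]
orientation: [179.9, -0.0, -71.8]
force: [0.6, -0.7, -0.7]
opening: 0.0874
gripper_force: 0.0
```

Run:
```python
from h import *
go([.5898,.168,.064],-72)
```

```text
t 7.65 [0.5898 0.1692 0.1769] [ 1.7995e+02 -1.0000e-02 -7.1830e+01] q [ 34.2  16.9 -11.4  -0.  -61.8 -16.1] F [ 0.6 -0.7 -0.7] op 0.0874 0.0
units [0.0056 0.0016 0.5645] turn 0.0005
```

Request:
carry_out:
  deltas:
    - [[0.005,0.001,0.2,0,1],[0.005,0.001,0.35,0,1],[0.005,0.001,0.48,0,1],[0.005,0.001,0.56,0,1],[0.005,0.001,0.56,0,1]]

```text
clock: 8.15
tool_pos: [0.5884, 0.1644, 0.0629]
orientation: [179.7, -0.1, -72.1]
force: [-1.2, 0.1, 0.2]
opening: 0.0876
gripper_force: 0.0
```

Request:
carry_out:
  deltas:
    - [[0,0,0,0,-1],[0,0,0,0,-1],[0,0,0,0,-1],[0,0,0,0,-1],[0,0,0,0,-1]]

```text
clock: 8.65
tool_pos: [0.5901, 0.1675, 0.0662]
orientation: [-179.9, 0.0, -71.9]
force: [-0.4, -0.6, 0.1]
opening: 0.0534
gripper_force: 0.0
```

Request:
carry_out:
  deltas:
    - [[0,0,0,0,-1],[0,0,0,0,-1],[0,0,0,0,-1]]

```text
clock: 8.95
tool_pos: [0.5898, 0.1673, 0.0656]
orientation: [180.0, -0.0, -71.9]
force: [-0.8, 0.1, 0.7]
opening: 0.0315
gripper_force: 30.0
```

Request:
carry_out:
  deltas:
    - [[0,0,-0.1,0,-1],[0,0,-0.25,0,-1],[0,0,-0.45,0,-1],[0,0,-0.7,0,-1],[0,0,-0.7,0,-1]]

```text
clock: 9.45
tool_pos: [0.5934, 0.1686, 0.2131]
orientation: [-179.3, 0.0, -71.8]
force: [-0.3, 0.3, -1.8]
opening: 0.0319
gripper_force: 30.0
```

Run:
```python
from h import *
go([.5733,-.1535,.2],-95)
```

```text
t 9.45 [0.5934 0.1686 0.2131] [-1.7934e+02  5.0000e-02 -7.1840e+01] q [ 34.1  15.2  -8.8   0.1 -65.3 -16. ] F [-0.3  0.3 -1.8] op 0.0319 29.999524354934692
units [1.4989 0.5982 0.0573] turn 0.0643
```

Request:
carry_out:
  deltas:
    - [[0.2,0.08,0,0,-1],[0.4,0.16,0,0,-1],[0.6,0.24,0,0,-1],[0.75,0.3,0,0,-1],[0.75,0.3,0,0,-1]]

```text
clock: 9.95
tool_pos: [0.5784, 0.0028, 0.2051]
orientation: [179.9, -0.0, -72.1]
force: [0.1, -0.0, -2.2]
opening: 0.0315
gripper_force: 30.0
```

Request:
carry_out:
  deltas:
    - [[0.2,0.08,0,0,-1],[0.4,0.16,0,0,-1],[0.6,0.24,0,0,-1],[0.74,0.29,0,0,-1],[0.74,0.29,0,0,-1]]

```text
clock: 10.45
tool_pos: [0.5697, -0.1554, 0.2048]
orientation: [179.9, 0.0, -72.1]
force: [0.3, 0.4, -3.0]
opening: 0.0315
gripper_force: 30.0
```

Request:
carry_out:
  deltas:
    - [[0,0,0,0,-1],[0,0,0,0,-1]]

```text
clock: 10.65
tool_pos: [0.5703, -0.1519, 0.2052]
orientation: [180.0, 0.0, -71.9]
force: [-0.4, 0.0, -1.6]
opening: 0.0319
gripper_force: 30.0
```

Run:
```python
from h import *
go([.5733,-.1535,.185],-72)
s=ctrl.snapshot("side");t=ctrl.snapshot("top");o=ctrl.get_obs()
for q,n in((s,"side"),(t,"top")):
    for d in ctrl.spot_point(q,"yellow_plug_mid"): print(n,np.round(d["centre"],1),round(d["p"],2),np.round(atz(q,d["centre"],o["tool_pos"][2]+.0144),4),'expected px',proj(q,o["tool_pos"]+[0,0,.0144]))
u,v=np.int32(proj(s,[.573,-.153,.13]));cv2.imwrite("pics/c5.png",cv2.cvtColor(cv2.resize(s["color"][max(v-45,0):v+45,u-60:u+60],(640,480),interpolation=3),4))
```

```text
t 10.65 [ 0.5703 -0.1519  0.2052] [ 1.7998e+02  2.0000e-02 -7.1880e+01] q [  4.   13.5 -12.1  -0.  -64.4  14.1] F [-0.4  0.  -1.6] op 0.0319 29.999361634254456
units [ 0.0123 -0.0118  0.1009] turn 0.0003
side [236.6  49.3] 0.97 [ 0.5703 -0.1607  0.2199] expected px [235.9928415   51.97635816]
side [277.2 197.4] 0.81 [0.475  0.202  0.2199] expected px [235.9928415   51.97635816]
top [248.5 217.9] 0.72 [0.4736 0.0951 0.2199] expected px [422.33146692 149.75709748]
```

View pics/c5.png

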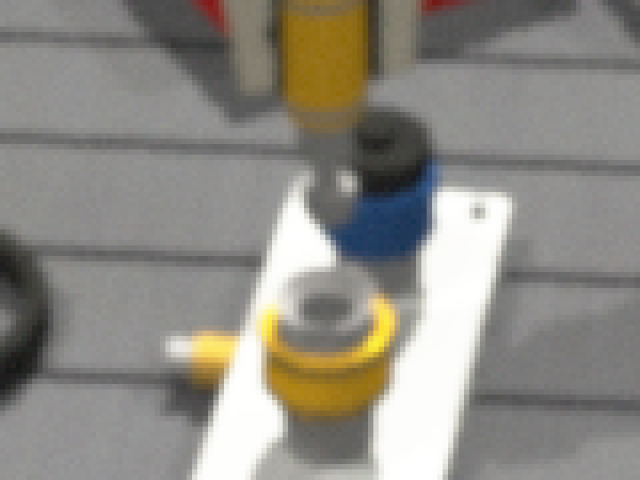

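The plug hangs upright with its nose at crop (330,205), and the funnel below it at (328,305) is open. I correct about 3 mm and lower to the rim.

Request:
carry_out:
  deltas:
    - [[0.012,-0.012,0.04,0,-1],[0.012,-0.012,0.09,0,-1],[0.012,-0.012,0.14,0,-1],[0.012,-0.012,0.14,0,-1],[0.012,-0.012,0.14,0,-1]]

```text
clock: 11.35
tool_pos: [0.5731, -0.1542, 0.1769]
orientation: [179.9, 0.0, -71.9]
force: [0.2, 0.2, -1.7]
opening: 0.0318
gripper_force: 30.0
```

Request:
carry_out:
  deltas:
    - [[0,0,0,0,-1]]

```text
clock: 11.45
tool_pos: [0.5736, -0.1542, 0.1778]
orientation: [-180.0, -0.0, -71.9]
force: [0.1, 0.3, -2.4]
opening: 0.0316
gripper_force: 30.0
```

Run:
```python
from h import *
go([.5733,-.1535,.15],-72)
```

```text
t 11.45 [ 0.5736 -0.1542  0.1778] [-1.7998e+02 -2.0000e-02 -7.1900e+01] q [  3.8  15.  -13.9   0.  -61.1  14.3] F [ 0.1  0.3 -2.4] op 0.0316 29.999455511569977
units [-0.004   0.0003  0.1391] turn 0.0003
```

Nose at about z 0.116. I lower through the funnel into the bore gently.

Request:
carry_out:
  deltas:
    - [[-0.003,0,0.03,0,-1],[-0.003,0,0.06,0,-1],[-0.003,0,0.09,0,-1],[-0.003,0,0.12,0,-1],[-0.003,0,0.12,0,-1]]

```text
clock: 11.95
tool_pos: [0.5727, -0.1536, 0.1524]
orientation: [179.9, 0.0, -71.9]
force: [0.4, -1.0, -1.8]
opening: 0.0317
gripper_force: 30.0
```

Request:
carry_out:
  deltas:
    - [[0,0,0.025,0,-1],[0,0,0.05,0,-1],[0,0,0.05,0,-1]]

```text
clock: 12.25
tool_pos: [0.5728, -0.1536, 0.1427]
orientation: [179.9, 0.0, -71.9]
force: [0.1, -0.7, -2.3]
opening: 0.0316
gripper_force: 30.0
```

Request:
carry_out:
  deltas:
    - [[0,0,0.02,0,-1],[0,0,0.04,0,-1],[0,0,0.06,0,-1],[0,0,0.075,0,-1],[0,0,0.075,0,-1]]

```text
clock: 12.75
tool_pos: [0.5733, -0.1537, 0.1292]
orientation: [-180.0, -0.0, -71.9]
force: [-3.2, 0.6, 8.3]
opening: 0.0315
gripper_force: 30.0
```

Request:
carry_out:
  deltas:
    - [[0,0,0.015,0,-1],[0,0,0.03,0,-1],[0,0,0.03,0,-1]]

```text
clock: 13.05
tool_pos: [0.5733, -0.1536, 0.1226]
orientation: [-180.0, -0.0, -71.9]
force: [-1.5, -1.3, 3.0]
opening: 0.0314
gripper_force: 30.0
```

Run:
```python
from h import *
go([.5733,-.1535,.1236],-72)
s=ctrl.snapshot("side")
u,v=np.int32(proj(s,[.573,-.153,.12]));cv2.imwrite("pics/c6.png",cv2.cvtColor(cv2.resize(s["color"][max(v-45,0):v+45,u-60:u+60],(640,480),interpolation=3),4))
```

```text
t 13.05 [ 0.5733 -0.1536  0.1226] [-1.7999e+02 -1.0000e-02 -7.1890e+01] q [  3.9  17.9 -17.8   0.  -54.3  14.2] F [-1.5 -1.3  3. ] op 0.0314 30.001149773597717
units [-0.0005 -0.0003 -0.0048] turn 0.0003
```

View pics/c6.png

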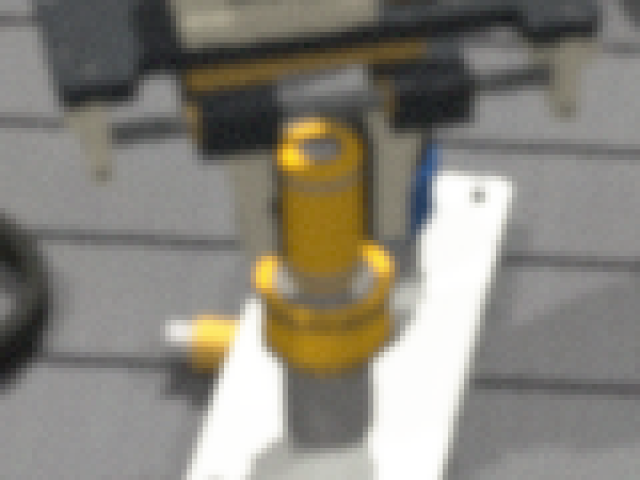

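The sleeve has sprung up around the shank (ring top at crop (320,265), rim now inside it), and the force has dropped. I release, rise and verify.

Request:
carry_out:
  deltas:
    - [[0,0,0,0,1],[0,0,0,0,1],[0,0,0,0,1],[0,0,0,0,1],[0,0,0,0,1]]

```text
clock: 13.6
tool_pos: [0.5732, -0.1536, 0.1225]
orientation: [180.0, 0.0, -71.9]
force: [-0.2, -0.6, 0.7]
opening: 0.066
gripper_force: 0.0
```

Request:
carry_out:
  deltas:
    - [[0,0,-0.1,0,1],[0,0,-0.3,0,1],[0,0,-0.5,0,1],[0,0,-0.7,0,1],[0,0,-0.7,0,1]]

```text
clock: 14.1
tool_pos: [0.576, -0.1542, 0.2692]
orientation: [-179.5, -0.3, -71.9]
force: [0.0, -0.0, -0.3]
opening: 0.0874
gripper_force: 0.0
```

Run:
```python
from h import *
go([.5733,-.1535,.1236],-72)
s=ctrl.snapshot("side")
for k in("yellow_plug_mid","blue_plug_mid"):
    for d in ctrl.spot_point(s,k): print(k,d["centre"],d["p"])
print(proj(s,[.5733,-.1535,.138]))
u,v=np.int32(proj(s,[.573,-.153,.12]));cv2.imwrite("pics/c7.png",cv2.cvtColor(cv2.resize(s["color"][max(v-45,0):v+45,u-60:u+60],(640,480),interpolation=3),4))
```

```text
t 14.1 [ 0.576  -0.1542  0.2692] [-179.47   -0.26  -71.87] q [  3.9  11.4  -6.4   0.1 -71.6  14.2] F [ 0.  -0.  -0.3] op 0.0874 0.0
units [-0.0107  0.0185  0.7277] turn 0.0004
yellow_plug_mid [237.1, 84.5] 0.92
yellow_plug_mid [278.3, 199.7] 0.55
blue_plug_mid [216.6, 270.5] 0.93
[235.86156948  86.64825014]
```

View pics/c7.png

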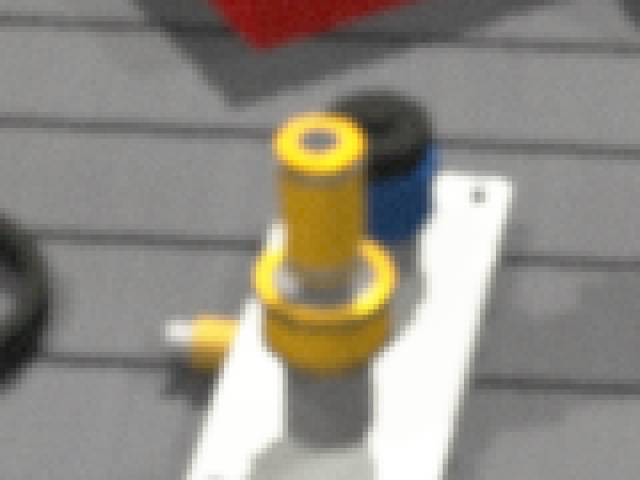

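The plug stands upright at the right height (same 2 px detector bias as before), with the sleeve up around it at crop (325,280). I hand in.

```bash
python3 -c "
from plant import ctrl
print(ctrl.close_job())"
```

```text
the job is handed in; nothing more can be done
None
```

The job is handed in: I pulled the yellow sleeve back until it stayed, then pushed the yellow plug home (grip centre about 34 mm above the mouth). The sleeve sprang up round it, I let go, and the blue plug is still in the rack. The arm finished clear at about 14 s; the hand-in call returned no verdict.

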